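# Clamp the tube rack on the shaker evenly

## Robot

A 6-joint arm with a two-finger parallel gripper is mounted at the origin on the work surface. World frame = base frame: x ahead of the robot, y to its left, z up, the work surface at z = 0. Lengths are in mm, angles in degrees, forces in N, time in s.
With the tool pointing down it reaches from about 300 to 850 mm from the base axis. Payload 4.2 kg.
Tool frame: the origin (TCP) lies midway between the tips of the shut fingers; the grasp point (between the pads) lies 19 mm behind it; y points along the fingers, z is the direction in which the jaws open and shut, and the axes are right-handed (so a half turn about y gives the same grasp; the last joint's range is limited). The gripper opens to 91 mm and grips with 3 to 60 N. Pads are 32 mm wide; open, the fingers measure 118 mm over their backs; the gripper's body (76 mm by 178 mm) begins 60 mm behind the grasp point.
Start: joints at [-73.51, 18.312, 89.639, -0, 72.044, -1.146], TCP at [174.207, -547.992, 213.976] pointing down, gripper open.
Joint ranges: [-177.97, 177.97], [-48.28, 115.42], [12.27, 149.76], [-77.06, 257.06], [2.81, 150.46], [-146.56, 146.56]. Speed limits (degrees/s): [147.25, 147.25, 180, 180, 180, 180].

## Interface

Orientations are given as [roll, pitch, yaw] about the fixed x, y, z axes, in that order (R = Rz(yaw) Ry(pitch) Rx(roll)).
In Python, from workcell import env gives the robot as it stands.
- The arm moves only by the shell command python3 -m handwheel 'ROWS' [FORCE]. ROWS is JSON, a list of rows, each a list of 3 entries, a list of its own where there are three numbers: the opening, from 0 (shut) to 1 (fully open), then the shift along the tool's x, y, z in mm, then the turn, a rotation vector about the tool's x, y, z in degrees. A call has exactly 10 rows; each row shifts and turns the commanded pose from where the row before left it, along the tool's axes as they then stand; what a row does not reach is not made up. A row lasts 1/12 s, in which the tool goes at most 41.7 mm and 7.16 degrees, less where a joint would pass 70% of its speed; a pose out of reach is approached as far as the arm can. A call is refused whole if a number of a shift passes 41.7 or a number of a turn 7.16, either way. A call with a gripper value outside its range is refused whole. The fingers move at their own pace and stop on an object; FORCE is the grip in N (left out, the last holds). Time passes only in rows, so rows that do not move let the fingers close, or fill a call up. It gives the time, the measured TCP pose, the force and the opening at its end, in the units of the state.
- env.state(): the state, without advancing time (a new reading comes with each control period).
- env.grab_frame(name): name is "scene" or "top" or "wrist"; returns the picture (400x640x3 uint8, red, green, blue); there is no depth.
- env.camera_info(name): a dict with "fx", "fy", "cx", "cy" (pixels), "camera_from_world" (4x4, takes a point from world to camera coordinates); the wrist camera has in their place "mount" (4x4, takes a point from camera to tool coordinates, whose origin is the TCP and whose axes are the tool frame's). Camera axes: x right, y down, z forward; pixel columns grow to the right and rows downward; lengths in mm; the calibration is good to about 2 mm. A picture is of the moment at which its call begins: read the wrist's pose just before it. camera_info takes no time and is no camera call.
- env.job_done(): hands the job in, once; it reports no verdict.
Trained networks look in the newest picture that a camera, given by its name, has taken for a name from the list of things; names that differ only in an ending like _2 or _b are one class to them, and where a whole thing is asked for, a point or a joint stands for the part that bears it (a point fixed in the world has none). Each returns a list of dicts, best first, with "p" (0 to 1); they miss things now and then, are a little off and sometimes report something else, mostly with a low value. They report only what shows in the picture. A call takes as long as a camera call.
- env.masks_of(camera, label): "region" (400x640 bool, what is visible of it) and "location" ([column, row] in pixels, amid what is visible of it).
The state is a dict: "time_s": time; "qpos": joint angles; "qvel": joint speeds; "effort": joint torques, N m; "ee_pos": TCP position; "ee_rot": TCP orientation; "force": force on the tool from outside, world axes, zero at the start; "torque": the same for the moment, N m; "gripper_width": finger opening in mm.
Only numpy, scipy, OpenCV 4.12 (cv2) and the standard library are available. Lean on these libraries where they do the work, as an engineer would, in place of code of your own. Each camera call takes 0.05 s, during which the arm holds its last target.

## Task

Clamp the rack of tubes on the shaker: tighten the hold-down plate's four hand knobs clockwise in two rounds, each time going from a knob to the one diagonally opposite, first all of them about halfway, then all of them home, so that the plate comes down evenly onto the caps. Let go of every knob at the end, and leave the other things on the bench where they are.

Things in the scene. Friction and masses are not known exactly. Their poses are not given: they have to be found in the camera images.
- shaker: Fixed tube shaker, white housing 250 mm deep (x) by 420 wide (y). Origin on the bench under the centre of its square 240 mm platform; x to its far side, y to its left, z up. A foam tray of capped tubes stands on it between four threaded posts at x, y = +-75 mm. Right-hand (-y) end: console deck with display and dial, up to 124 mm above the bench, y -148 to -282 mm.
- hold_down: Loose square aluminium hold-down plate, 200 x 200 x 6 mm, about 0.6 kg, over the tubes, the four posts passing through its corners. Origin: centre of the metal's underside, z up (4 mm liner below). Springs on the posts lift it: at the start its origin is 203.5 mm above the bench; seated on the tube caps it is 200 mm, level.
- knob_fl (a joint): Turn of the front left (nearest the robot, away from the console) knob, rad: 0 = backed right off, grows clockwise seen from above, 2.2 = its stop (home, 126 degrees). Starts at 0 to 0.3. Goes down 2.0 mm per rad. Friction about 0.06 Nm; stays where it is left. The knob diagonally across is knob_br.
- knob_fl_grip (a point): Point on the front left (nearest the robot, away from the console) knob's axis, mid-height of its wing. x along the wing (turns with the knob), z up. Black T-shaped hand knob: wing bar 70 mm long, 16 thick, 30 high (15 above and below this point); under it a stem 16 mm across, 9 high, a flange 28 mm across, 6 high, then a 3 mm washer on the plate.
- knob_fr (a joint): Turn of the front right (nearest the robot, on the console side) knob, rad: 0 = backed right off, grows clockwise seen from above, 2.2 = its stop (home, 126 degrees). Starts at 0 to 0.3. Goes down 2.0 mm per rad. Friction about 0.06 Nm; stays where it is left. The knob diagonally across is knob_bl.
- knob_fr_grip (a point): Point on the front right (nearest the robot, on the console side) knob's axis, mid-height of its wing. x along the wing (turns with the knob), z up. Black T-shaped hand knob: wing bar 70 mm long, 16 thick, 30 high (15 above and below this point); under it a stem 16 mm across, 9 high, a flange 28 mm across, 6 high, then a 3 mm washer on the plate.
- knob_bl (a joint): Turn of the back left (far side, away from the console) knob, rad: 0 = backed right off, grows clockwise seen from above, 2.2 = its stop (home, 126 degrees). Starts at 0 to 0.3. Goes down 2.0 mm per rad. Friction about 0.06 Nm; stays where it is left. The knob diagonally across is knob_fr.
- knob_bl_grip (a point): Point on the back left (far side, away from the console) knob's axis, mid-height of its wing. x along the wing (turns with the knob), z up. Black T-shaped hand knob: wing bar 70 mm long, 16 thick, 30 high (15 above and below this point); under it a stem 16 mm across, 9 high, a flange 28 mm across, 6 high, then a 3 mm washer on the plate.
- knob_br (a joint): Turn of the back right (far side, on the console side) knob, rad: 0 = backed right off, grows clockwise seen from above, 2.2 = its stop (home, 126 degrees). Starts at 0 to 0.3. Goes down 2.0 mm per rad. Friction about 0.06 Nm; stays where it is left. The knob diagonally across is knob_fl.
- knob_br_grip (a point): Point on the back right (far side, on the console side) knob's axis, mid-height of its wing. x along the wing (turns with the knob), z up. Black T-shaped hand knob: wing bar 70 mm long, 16 thick, 30 high (15 above and below this point); under it a stem 16 mm across, 9 high, a flange 28 mm across, 6 high, then a 3 mm washer on the plate.
- tape_roll: Bystander: roll of white tape, 60 mm across, 25 mm high, lying on the shaker's console deck. Origin under its centre.
- tube_tray: Bystander: white foam tray 110 x 180 x 30 mm with capped tubes up to 83 mm high. Origin under its centre.
- wash_bottle: Bystander: white plastic bottle, 68 mm across, 170 mm high. Origin under its centre.
- beaker: Bystander: glass beaker, 70 mm across, 95 mm high. Origin under its centre.
- instrument_tray: Bystander: open steel tray 110 x 190 x 28 mm. Origin under its centre.
- timer: Bystander: white bench timer 35 x 70 x 62 mm. Origin under its centre.
- marker: Bystander: marker pen lying on the bench, 130 mm long, 16 mm thick. Origin under its middle.

How it is judged (in metres and radians):
On the way, in this order (a step that is already met when the one before it is completed fails the run):
1. one diagonal pair of knobs has had its first turn (past 0.7 rad) while the other two are still loose (below 0.6) (((value of joint each of knob_fl, knob_br above 0.7 rad and value of joint each of knob_fr, knob_bl below 0.6 rad) or (value of joint each of knob_fr, knob_bl above 0.7 rad and value of joint each of knob_fl, knob_br below 0.6 rad))), for 0.1 s.
2. all four knobs have had their first turn (past 0.7 rad) and none is home yet (all below 1.75) (value of joint knob_fl between 0.7 and 1.75 rad and value of joint knob_fr between 0.7 and 1.75 rad and value of joint knob_bl between 0.7 and 1.75 rad and value of joint knob_br between 0.7 and 1.75 rad), for 0.1 s.
3. one diagonal pair is home (past 1.9 rad) while the other two are not yet (below 1.75) (((value of joint each of knob_fl, knob_br above 1.9 rad and value of joint each of knob_fr, knob_bl below 1.75 rad) or (value of joint each of knob_fr, knob_bl above 1.9 rad and value of joint each of knob_fl, knob_br below 1.75 rad))), for 0.1 s.
4. all four knobs are home (past 1.9 rad) (value of joint each of knob_fl, knob_fr, knob_bl, knob_br above 1.9 rad), for 0.1 s.
At the end, for the whole second after the job is handed in: All four knobs are home (past 1.9 of 2.2 rad), the hold-down plate lies seated on the caps (origin at most 201.5 mm above the bench), level within 0.01 rad and still (all of step 4 and z of hold_down in the frame of shaker below 0.2015 m and angle between the z axis of hold_down and the z axis of shaker, either way round below 0.01 rad and linear speed of hold_down below 0.02 m/s); the robot touches nothing.
It fails at once if a knob is run nearly home (past 1.75 rad) while another has not had its first turn (below 0.7) (value of joint any of knob_fl, knob_fr, knob_bl, knob_br above 1.75 rad and value of joint any of knob_fl, knob_fr, knob_bl, knob_br below 0.7 rad).
It fails at once if a bystander is moved by more than 30 mm (distance of any of tape_roll, tube_tray, wash_bottle, beaker, instrument_tray, timer, marker from where it was at the start of the episode above 0.03 m).
It also fails if it takes over 72 s, if anything falls off the work surface, if the arm or the gripper's body presses on something with over 40 N, if the wrist force passes 120 N, or if a joint passes its speed limit or range.

## Working session

There is one attempt and no reset: what is moved stays moved. The work goes in short steps, Python scripts to look and compute and a shell command to move; the robot and the scene stay as the last step left them, time stands still between calls to the robot, and variables do not carry over. Pictures are saved under pics/ and viewed, and the job is handed in when it is done.

```bash
ls; mkdir -p pics
python3 - <<'E'
from workcell import env
import cv2,numpy as np
print(env.state())
for n in("scene","top","wrist"):
    f=env.grab_frame(n);cv2.imwrite(f"pics/a_{n}.png",f[...,::-1]);i=env.camera_info(n);print(n,{k:np.round(v,3).tolist() for k,v in i.items()})
E
```

```text
pics
{'time_s': 0.0, 'qpos': array([-7.35099919e+01,  1.83515441e+01,  8.97070978e+01, -2.30380758e-03,
        7.20435373e+01, -1.14509411e+00]), 'qvel': array([-0.06096903, -0.03780241, -0.03215736,  0.00621204, -0.04504973,
       -0.03985975]), 'effort': array([ 2.07886544e-03, -4.12458801e+01, -2.31972009e+01,  7.30533572e-02,
        4.55062289e-02, -1.32514192e-04]), 'ee_pos': array([ 174.04973842, -547.48918541,  213.11656853]), 'ee_rot': array([-9.01022026e+01, -1.47901416e-04, -1.62364185e+02]), 'force': array([-0.86029443,  0.43226849, -0.7471358 ]), 'torque': array([-0.03125557,  0.03572024, -0.01501713]), 'gripper_width': 90.699698007441}
scene {'fx': 466.218, 'fy': 466.218, 'cx': 315.713, 'cy': 190.33, 'camera_from_world': [[0.285, 0.958, -0.01, -154.58], [0.545, -0.171, -0.821, -136.433], [-0.789, 0.229, -0.571, 1868.945], [0.0, 0.0, 0.0, 1.0]]}
top {'fx': 368.411, 'fy': 368.411, 'cx': 323.712, 'cy': 205.693, 'camera_from_world': [[0.133, -0.991, -0.002, -58.787], [-0.97, -0.129, -0.208, 534.875], [0.206, 0.029, -0.978, 1016.067], [0.0, 0.0, 0.0, 1.0]]}
wrist {'fx': 277.421, 'fy': 277.421, 'cx': 320.786, 'cy': 199.091, 'mount': [[-0.0, 0.965, 0.264, -73.546], [-0.001, -0.264, 0.965, -171.035], [1.0, 0.0, 0.001, -1.596], [0.0, 0.0, 0.0, 1.0]]}
```

View pics/a_scene.png

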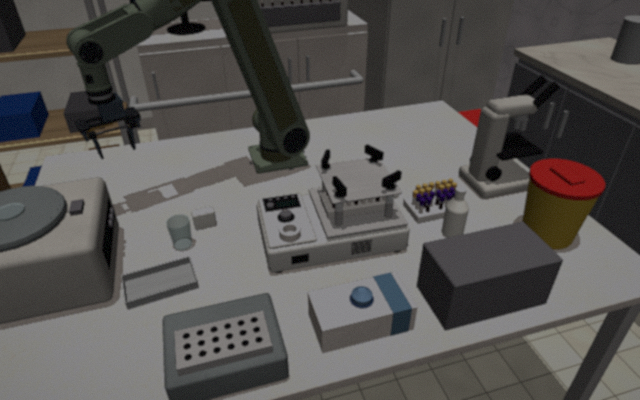

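View pics/a_top.png

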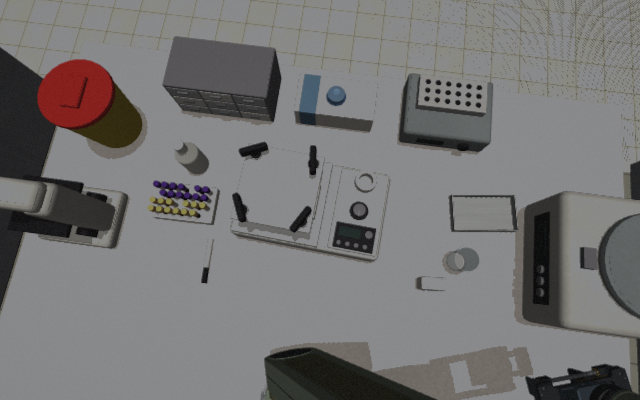

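Run:
```python
from workcell import env
import cv2,numpy as np
env.grab_frame("top")
for n in ["shaker","hold_down","knob_fl","knob_fr","knob_bl","knob_br","tape_roll","tube_tray","wash_bottle","beaker"]:
    for r in env.masks_of("top",n)[:5]:print(n,round(r["p"],2),np.round(r["location"]),r["region"].sum())
print(env.state()["time_s"])
```

```text
shaker 0.68 [333. 218.] 8551
hold_down 0.68 [276. 187.] 5217
knob_fl 0.58 [240. 207.] 263
knob_fr 0.79 [301. 218.] 279
knob_bl 0.78 [254. 152.] 266
knob_bl 0.28 [464. 259.] 669
knob_br 0.62 [320. 162.] 247
tape_roll 0.56 [362. 175.] 233
tube_tray 0.73 [184. 204.] 2409
tube_tray 0.26 [299. 219.] 246
wash_bottle 0.85 [188. 157.] 801
beaker 0.87 [465. 260.] 670
0.7
```

The top view shows the four black wings around (240,207), (301,218), (254,150) and (313,160), with the plate between them. The tape is at (365,182) on the console. Next I work out the positions and wing directions.

```bash
cat > h.py <<'E'
from workcell import env
import cv2,numpy as np
from scipy.spatial.transform import Rotation as R
K=["knob_fl","knob_fr","knob_bl","knob_br"]
def cam(n,st=None):
    i=env.camera_info(n)
    Km=np.array([[i["fx"],0,i["cx"]],[0,i["fy"],i["cy"]],[0,0,1]])
    if "mount" in i:
        T=np.eye(4);T[:3,:3]=R.from_euler("xyz",st["ee_rot"],degrees=True).as_matrix();T[:3,3]=st["ee_pos"]
        C=T@np.array(i["mount"])
    else: C=np.linalg.inv(np.array(i["camera_from_world"]))
    return Km,C
def toplane(uv,z,Km,C):
    uv=np.atleast_2d(uv).astype(float)
    d=(np.c_[uv,np.ones(len(uv))]@np.linalg.inv(Km).T)@C[:3,:3].T
    o=C[:3,3];s=(z-o[2])/d[:,2]
    return o+s[:,None]*d
def proj(p,Km,C):
    q=np.linalg.inv(C)@np.append(p,1);q=Km@q[:3];return q[:2]/q[2]
def wing(mask,z,Km,C):
    # minimal error fit: rendered box silhouette vs mask
    from scipy.optimize import minimize
    v,u=np.nonzero(mask);P=toplane(np.c_[u,v],z,Km,C)[:,:2];c=P.mean(0)
    w,V=np.linalg.eigh(np.cov((P-c).T));a=np.arctan2(V[1,1],V[0,1])
    S=8;u0,v0=u.min()-15,v.min()-15;u1,v1=u.max()+15,v.max()+15
    m=cv2.resize(mask[v0:v1,u0:u1].astype(np.float32),None,fx=S,fy=S,interpolation=cv2.INTER_LINEAR)>.5
    def cost(x):
        ca,sa=np.cos(x[2]),np.sin(x[2]);pts=[]
        for dx in(-35,35):
            for dy in(-8,8):
                for dz in(-15,15):pts.append((proj([x[0]+ca*dx-sa*dy,x[1]+sa*dx+ca*dy,z+dz],Km,C)-[u0-.5,v0-.5])*S)
        hull=cv2.convexHull(np.array(pts,np.float32))
        im=np.zeros(m.shape,np.uint8);cv2.fillConvexPoly(im,np.round(hull).astype(np.int32),1)
        return (im.astype(bool)^m).sum()/m.sum()
    best=None
    for a0 in(a,a+.2,a-.2):
        r=minimize(cost,[*c,a0],method="Nelder-Mead",options=dict(initial_simplex=[[c[0],c[1],a0],[c[0]+8,c[1],a0],[c[0],c[1]+8,a0],[c[0],c[1],a0+.2]]))
        if best is None or r.fun<best.fun:best=r
    x=best.x;return x[0],x[1],(np.degrees(x[2])+90)%180-90,best.fun
def look(camera,z=243,names=K,tag=None):
    st=env.state();f=env.grab_frame(camera)
    if tag:cv2.imwrite(f"pics/{tag}.png",f[...,::-1])
    Km,C=cam(camera,st);o={}
    for n in names:
        for r in env.masks_of(camera,n)[:2]:
            x=wing(r["region"],z,Km,C);print(n,round(r["p"],2),np.round(r["location"]),np.round(x,2))
            o.setdefault(n,x)
    print("t",env.state()["time_s"]);return o
E
python3 - <<'E'
from h import *
a=look("top");
P={n:np.array(a[n][:2]) for n in a}
c=sum(P.values())/4;print("centre",c)
for i,j in(("knob_fl","knob_fr"),("knob_bl","knob_br"),("knob_fl","knob_bl"),("knob_fr","knob_br")):
    d=P[j]-P[i];print(i,j,np.linalg.norm(d),np.degrees(np.arctan2(d[1],d[0])))
E
```

```text
knob_fl 0.48 [241. 210.] [4.6661e+02 2.0576e+02 2.3340e+01 3.4000e-01]
knob_bl 0.52 [257. 150.] [ 6.1719e+02  1.9821e+02 -6.2130e+01  2.5000e-01]
knob_bl 0.31 [315. 163.] [6.097e+02 5.083e+01 7.910e+00 3.200e-01]
knob_br 0.78 [312. 159.] [6.098e+02 5.099e+01 6.990e+00 2.300e-01]
t 0.95
centre [423.4001549  113.74005067]Traceback (most recent call last):
  File "<stdin>", line 6, in <module>
KeyError: 'knob_fr'
```

```bash
cat >> h.py <<'E'
def plan(target,yaw,n,tilt=True):
    """rows from current state to target xyz/yaw (tool down) in n rows, tool axes"""
    st=env.state();p=np.array(st["ee_pos"]);y=st["ee_rot"][2]
    d=(yaw-y+180)%360-180;step=(np.array(target)-p)/n
    print("from",np.round(p,1),round(y,1),"dyaw",round(d,1),"q6",round(st["qpos"][5]),"steplen",np.linalg.norm(step).round(1))
    for k in range(n):
        c,s=np.cos(np.radians(y+d/n*k)),np.sin(np.radians(y+d/n*k))
        print([1,[int(round(c*step[0]+s*step[1])),int(round(-step[2])),int(round(-s*step[0]+c*step[1]))],[0,round(-d/n,1),0]])
E
python3 -c "
from h import *
plan([538,128,330],-62,20)"
```

```text
from [ 174.2 -548.   214. ] -162.4 dyaw 100.4 q6 -1 steplen 38.8
[1, [-28, -6, -27], [0, np.float64(-5.0), 0]]
[1, [-30, -6, -24], [0, np.float64(-5.0), 0]]
[1, [-32, -6, -21], [0, np.float64(-5.0), 0]]
[1, [-34, -6, -19], [0, np.float64(-5.0), 0]]
[1, [-35, -6, -16], [0, np.float64(-5.0), 0]]
[1, [-36, -6, -12], [0, np.float64(-5.0), 0]]
[1, [-37, -6, -9], [0, np.float64(-5.0), 0]]
[1, [-38, -6, -6], [0, np.float64(-5.0), 0]]
[1, [-38, -6, -3], [0, np.float64(-5.0), 0]]
[1, [-38, -6, 1], [0, np.float64(-5.0), 0]]
[1, [-38, -6, 4], [0, np.float64(-5.0), 0]]
[1, [-38, -6, 7], [0, np.float64(-5.0), 0]]
[1, [-37, -6, 11], [0, np.float64(-5.0), 0]]
[1, [-36, -6, 14], [0, np.float64(-5.0), 0]]
[1, [-34, -6, 17], [0, np.float64(-5.0), 0]]
[1, [-33, -6, 20], [0, np.float64(-5.0), 0]]
[1, [-31, -6, 23], [0, np.float64(-5.0), 0]]
[1, [-29, -6, 25], [0, np.float64(-5.0), 0]]
[1, [-27, -6, 28], [0, np.float64(-5.0), 0]]
[1, [-24, -6, 30], [0, np.float64(-5.0), 0]]
```

```bash
python3 -m handwheel '[[1,[-28,-12,-27],[0,-5,0]],[1,[-30,-12,-24],[0,-5,0]],[1,[-32,-12,-21],[0,-5,0]],[1,[-34,-12,-19],[0,-5,0]],[1,[-35,-12,-16],[0,-5,0]],[1,[-36,-12,-12],[0,-5,0]],[1,[-37,-12,-9],[0,-5,0]],[1,[-38,-12,-6],[0,-5,0]],[1,[-38,-10,-3],[0,-5,0]],[1,[-38,-10,1],[0,-5,0]]]' 20
python3 -m handwheel '[[1,[-38,0,4],[0,-5,0]],[1,[-38,0,7],[0,-5,0]],[1,[-37,0,11],[0,-5,0]],[1,[-36,0,14],[0,-5,0]],[1,[-34,0,17],[0,-5,0]],[1,[-33,0,20],[0,-5,0]],[1,[-31,0,23],[0,-5,0]],[1,[-29,0,25],[0,-5,0]],[1,[-27,0,28],[0,-5,0]],[1,[-24,0,30],[0,-5,0]]]'
python3 -c "
from h import *
print(env.state()['ee_pos'],env.state()['ee_rot'],env.state()['qvel'])
look('wrist',tag='w1')"
```

```text
time_s: 1.78
ee_pos: [357.5, -209.0, 330.9]
ee_rot: [-89.9, -0.0, -112.1]
force: [1.0, -0.7, -0.3]
gripper_width: 91.0
time_s: 2.62
ee_pos: [541.6, 129.3, 330.0]
ee_rot: [-90.0, -0.0, -62.1]
force: [0.9, -0.7, -0.7]
gripper_width: 91.2
[541.56940456 129.33734758 330.02476794] [-8.99856595e+01 -1.64465270e-02 -6.20870866e+01] [ 37.00293145  29.33690489 -38.69058278  -0.3914005    8.82555471
 -22.48823972]
knob_fl 0.93 [287.  88.] [4.6656e+02 2.0786e+02 2.4360e+01 1.6000e-01]
knob_fr 0.74 [284.  89.] [4.6700e+02 2.0792e+02 2.4400e+01 1.6000e-01]
knob_fr 0.67 [205. 218.] [462.93  72.     8.11   0.68]
knob_bl 0.84 [425. 172.] [ 6.1326e+02  1.9896e+02 -6.6180e+01  2.1000e-01]
knob_br 0.57 [345. 296.] [6.0659e+02 5.0670e+01 2.5000e+00 4.5000e-01]
t 2.8667
```

View pics/w1.png

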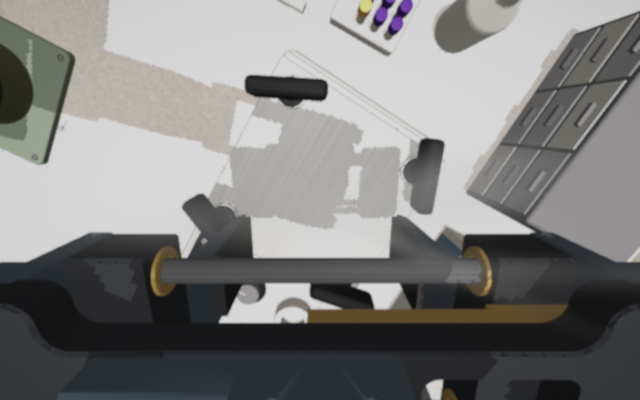

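```bash
python3 - <<'E'
s=open('h.py').read()
s=s.replace("""        im=np.zeros(m.shape,np.uint8);cv2.fillConvexPoly(im,np.round(hull).astype(np.int32),1)
""","""        im=np.zeros(m.shape,np.uint8);cv2.fillConvexPoly(im,np.round(hull).astype(np.int32),1)
        for r_,za,zb in((8,-24,-15),(14,-30,-24)):
            q=[(proj([x[0]+r_*np.cos(t),x[1]+r_*np.sin(t),z+zz],Km,C)-[u0-.5,v0-.5])*S for t in np.arange(0,6.28,.4) for zz in(za,zb)]
            cv2.fillConvexPoly(im,np.round(cv2.convexHull(np.array(q,np.float32))).astype(np.int32),1)
""")
open('h.py','w').write(s)
E
python3 -c "
from h import *
print(env.state()['ee_pos'],env.state()['ee_rot'])
look('wrist',names=['knob_fl','knob_bl'],tag='w2')
look('top',tag='t2')"
```

```text
[540.73679424 127.02647971 329.69194042] [-9.00638373e+01 -1.95964193e-02 -6.23792133e+01]
knob_fl 0.74 [289.  84.] [4.6618e+02 2.0787e+02 2.3560e+01 1.4000e-01]
knob_bl 0.57 [429. 172.] [ 6.1392e+02  1.9893e+02 -6.4430e+01  1.6000e-01]
t 3.0167
knob_fr 0.63 [302. 220.] [ 4.5902e+02  5.8340e+01 -2.7930e+01  3.5000e-01]
knob_br 0.46 [315. 162.] [6.0914e+02 5.0460e+01 7.3200e+00 2.2000e-01]
t 3.2667
```

fl is at (466,208) and bl at (614,199). That is 148 mm apart against a nominal 150, with the shaker yawed about -3°, so it fits. I start with bl, whose wing lies at -64°.

```bash
python3 -m handwheel '[[1,[-10,0,33],[0,2,0]],[1,[-10,0,33],[0,0,0]],[1,[-10,0,33],[0,0,0]],[1,[0,20,0],[0,0,0]],[1,[0,20,0],[0,0,0]],[1,[0,20,0],[0,0,0]],[1,[0,20,0],[0,0,0]],[1,[0,12,0],[0,0,0]],[1,[0,10,0],[0,0,0]],[0.6,[0,0,0],[0,0,0]]]' 15
python3 -c "
from h import *
f=env.grab_frame('wrist');cv2.imwrite('pics/w3.png',f[...,::-1])
print(env.state()['ee_pos'],env.state()['ee_rot'],env.state()['qpos'])"
```

```text
time_s: 4.1
ee_pos: [615.5, 197.5, 225.6]
ee_rot: [-90.2, 0.0, -64.4]
force: [-0.7, -0.0, 0.3]
gripper_width: 87.1
[616.16692993 197.76925647 227.14285305] [-9.01045844e+01  8.17967828e-03 -6.43775694e+01] [ 1.67808155e+01  2.45840746e+01  7.80289500e+01 -8.18683564e-03
  7.74915743e+01 -8.83984213e+00]
```

View pics/w3.png

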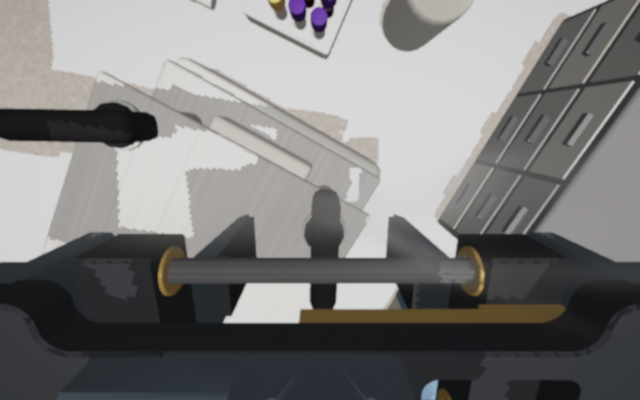

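The wing sits between the fingers, vertical at about column 323, so it is centred and aligned. I close on it.

```bash
python3 -m handwheel '[[0,[0,0,0],[0,0,0]],[0,[0,0,0],[0,0,0]],[0,[0,0,0],[0,0,0]],[0,[0,0,0],[0,0,0]],[0,[0,0,0],[0,0,0]],[0,[0,0,0],[0,0,0]],[0,[0,0,0],[0,0,0]],[0,[0,0,0],[0,0,0]],[0,[0,0,0],[0,0,0]],[0,[0,0,0],[0,0,0]]]' 15
python3 -c "
from h import *
s=env.state();print(s['torque'],s['force'],s['ee_pos'],s['ee_rot'])"
```

```text
time_s: 4.98
ee_pos: [616.8, 198.3, 228.0]
ee_rot: [-89.9, 0.0, -64.4]
force: [4.6, 3.2, -0.2]
gripper_width: 16.9
[ 0.66269702 -1.07190782 -0.07537014] [ 4.57532895  3.21269106 -0.17902946] [616.84400702 198.25078784 227.95474522] [-8.99466177e+01  4.85030496e-04 -6.43693784e+01]
```

```bash
python3 -m handwheel '[[0,[0,0,1],[0,3,0]],[0,[0,0,0],[0,7,0]],[0,[0,0.5,0],[0,7,0]],[0,[0,0,0],[0,7,0]],[0,[0,0.5,0],[0,7,0]],[0,[0,0,0],[0,7,0]],[0,[0,0.5,0],[0,7,0]],[0,[0,0,0],[0,7,0]],[0,[0,0.5,0],[0,5,0]],[0,[0,0,0],[0,0,0]]]' 15
python3 -c "
from h import *
s=env.state();print(s['torque'],s['force'],s['ee_pos'],s['ee_rot'])"
```

```text
time_s: 5.82
ee_pos: [616.7, 198.5, 226.1]
ee_rot: [-90.1, -0.1, -121.4]
force: [-2.3, 1.4, 2.8]
gripper_width: 16.0
[-0.07299839  0.43777405 -0.01991204] [-2.28512477  1.43244296  2.80310858] [616.72553078 198.53848624 226.05173574] [-9.00684682e+01 -5.02139964e-02 -1.21439450e+02]
```

bl has turned 57°. Now I release, lift and go to where I can see fr.

```bash
cat >> h.py <<'E'
def plan2(p,y,target,yaw,n,pre=0):
    p=np.array(p,float);d=(yaw-y+180)%360-180;step=(np.array(target)-p)/n
    print("dyaw",round(d,1),"perrow",round(-d/n,1),"len",np.linalg.norm(step).round(1))
    for k in range(n):
        a=np.radians(y+d/n*k);c,s=np.cos(a),np.sin(a)
        print([1,[int(round(c*step[0]+s*step[1])),int(round(-step[2])),int(round(-s*step[0]+c*step[1]))],[0,float(round(-d/n,1)),0]])
E
python3 -c "
from h import *
plan2([616.7,198.5,278],-121.4,[521,15,285],-35,13)"
```

```text
dyaw 86.4 perrow -6.6 len 15.9
[1, [16, -1, 1], [0, -6.6, 0]]
[1, [16, -1, -1], [0, -6.6, 0]]
[1, [16, -1, -3], [0, -6.6, 0]]
[1, [15, -1, -4], [0, -6.6, 0]]
[1, [15, -1, -6], [0, -6.6, 0]]
[1, [14, -1, -8], [0, -6.6, 0]]
[1, [13, -1, -9], [0, -6.6, 0]]
[1, [12, -1, -11], [0, -6.6, 0]]
[1, [10, -1, -12], [0, -6.6, 0]]
[1, [9, -1, -13], [0, -6.6, 0]]
[1, [7, -1, -14], [0, -6.6, 0]]
[1, [6, -1, -15], [0, -6.6, 0]]
[1, [4, -1, -15], [0, -6.6, 0]]
```

```bash
python3 -m handwheel '[[0.8,[0,0,0],[0,0,0]],[0.8,[0,0,0],[0,0,0]],[0.8,[0,0,0],[0,0,0]],[0.8,[0,14,0],[0,0,0]],[0.8,[0,-34,0],[0,0,0]],[0.8,[0,-34,0],[0,0,0]],[1,[16,-1,1],[0,-6.6,0]],[1,[16,-1,-1],[0,-6.6,0]],[1,[16,-1,-3],[0,-6.6,0]],[1,[15,-1,-4],[0,-6.6,0]]]' 2>&1 | head -0; echo skipped
python3 -c "
from h import *
s=env.state();print(s['time_s'],s['force'],s['ee_pos'],s['ee_rot'],s['gripper_width'])"
```

```text
skipped
6.65 [ 0.0652975   0.52465132 -0.13964864] [587.31230638 141.46860262 284.14214515] [-8.99611766e+01 -5.76400254e-03 -9.45646374e+01] 79.85784519136448
```

A typo in that call: row 4 lowered the tool 14 mm before lifting. The fingers were open around the stem by then, and the lowest tip was about 212 against a plate top near 209. I check for effects in the next picture.

```bash
python3 -m handwheel '[[1,[15,0,-6],[0,-6.6,0]],[1,[14,0,-8],[0,-6.6,0]],[1,[13,0,-9],[0,-6.6,0]],[1,[12,0,-11],[0,-6.6,0]],[1,[10,0,-12],[0,-6.6,0]],[1,[9,0,-13],[0,-6.6,0]],[1,[7,0,-14],[0,-6.6,0]],[1,[6,0,-15],[0,-6.6,0]],[1,[4,0,-15],[0,-6.6,0]],[1,[0,0,0],[0,0,0]]]'
python3 -c "
from h import *
s=env.state();print(s['time_s'],s['force'],s['ee_pos'],s['ee_rot'],s['gripper_width'])
look('wrist',tag='w4')"
```

```text
time_s: 7.48
ee_pos: [520.4, 13.1, 284.3]
ee_rot: [-90.1, -0.0, -35.5]
force: [-0.8, -0.3, -0.6]
gripper_width: 91.0
7.4833 [-0.77349239 -0.26284289 -0.58033768] [520.36741975  13.14648328 284.25366482] [-9.00656864e+01 -4.84701953e-02 -3.54810361e+01] 90.98817755779434
knob_fl 0.68 [581. 181.] [6.1503e+02 2.0013e+02 5.5810e+01 1.1000e-01]Traceback (most recent call last):
  File "<string>", line 4, in <module>
    look('wrist',tag='w4')
    ~~~~^^^^^^^^^^^^^^^^^^
  File "h.py", line 49, in look
    x=wing(r["region"],z,Km,C);print(n,round(r["p"],2),np.round(r["location"]),np.round(x,2))
  File "h.py", line 26, in wing
    m=cv2.resize(mask[v0:v1,u0:u1].astype(np.float32),None,fx=S,fy=S,interpolation=cv2.INTER_LINEAR)>.5
      ~~~~~~~~~~^^^^^^^^^^^^^^^^^^^^^^^^^^^^^^^^^^^^^^^^^^^^^^^^^^^^^^^^^^^^^^^^^^^^^^^^^^^^^^^^^^^^
cv2.error: OpenCV(4.12.0) /io/opencv/modules/imgproc/src/resize.cpp:4208: error: (-215:Assertion failed) !ssize.empty() in function 'resize'
```

View pics/w4.png

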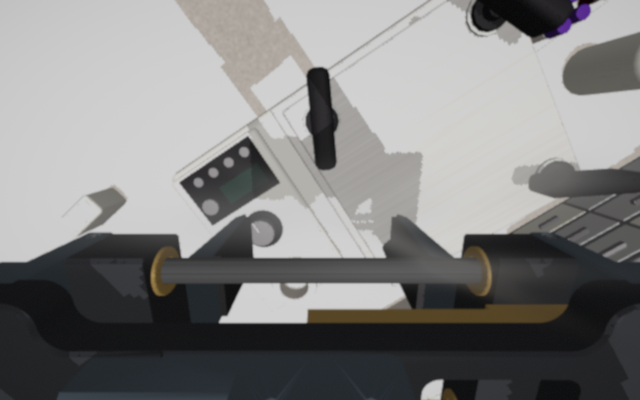

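fr's wing runs from (317,68) to (325,168), centred at (321,118). bl lies at about -124°, which confirms its turn.

```bash
sed -i 's/u0,v0=u.min()-15,v.min()-15/u0,v0=max(u.min()-15,0),max(v.min()-15,0)/' h.py; python3 -c "
from h import *
look('wrist',names=['knob_fr'])
s=env.state();Km,C=cam('wrist',s);P=toplane([[317,68],[325,168],[321,118]],258,Km,C);print(P);d=P[1]-P[0];print(np.degrees(np.arctan2(d[1],d[0])))
print(s['ee_pos'],s['ee_rot'])
for t in ((463,60),(461,57)): pass
"
```

```text
knob_fr 0.93 [317. 121.] [ 4.5805e+02  5.8370e+01 -2.9790e+01  9.0000e-02]
t 7.6833
[[430.67620723  78.35867534 258.        ]
 [487.17271593  44.62746052 258.        ]
 [457.6415016   62.2590586  258.        ]]
-30.839294261303657
[521.80810567  15.68561615 283.95366258] [-8.99640462e+01 -1.10522796e-02 -3.56246106e+01]
```

```bash
python3 -m handwheel '[[1,[-25,0,-1],[0,0,0]],[1,[-25,0,-1],[0,0,0]],[1,[-26,0,0],[0,-5.3,0]],[1,[0,14,0],[0,0,0]],[0.6,[0,14,0],[0,0,0]],[0.6,[0,14,0],[0,0,0]],[0.5,[0,14,0],[0,0,0]],[0,[0,0,0],[0,0,0]],[0,[0,0,0],[0,0,0]],[0,[0,0,0],[0,0,0]]]' 15
python3 -c "
from h import *
f=env.grab_frame('wrist');cv2.imwrite('pics/w5.png',f[...,::-1])"
```

```text
time_s: 8.52
ee_pos: [459.1, 58.2, 228.6]
ee_rot: [-90.0, -0.1, -30.3]
force: [0.2, 0.2, 0.2]
gripper_width: 53.9
```

View pics/w5.png

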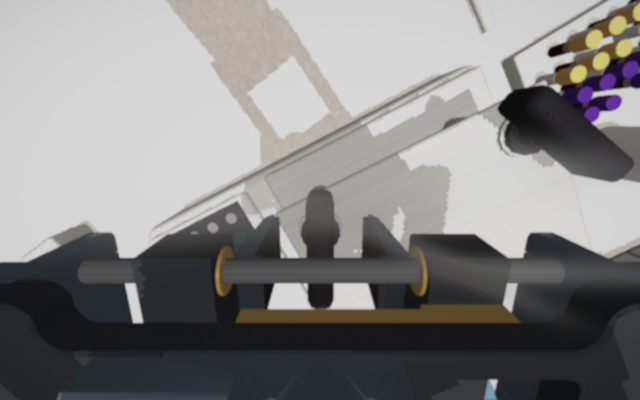

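Centred, with the wing at column 320. I close and begin the turn.

```bash
python3 -m handwheel '[[0,[0,0,0],[0,0,0]],[0,[0,0,0],[0,0,0]],[0,[0,0,0],[0,0,0]],[0,[0,0,0],[0,0,0]],[0,[0,0,0],[0,0,0]],[0,[0,0,0],[0,0,0]],[0,[0,0,0],[0,4,0]],[0,[0,0.5,0],[0,7,0]],[0,[0,0.5,0],[0,7,0]],[0,[0,0.5,0],[0,7,0]]]' 15
python3 -m handwheel '[[0,[0,0,0],[0,7,0]],[0,[0,0.5,0],[0,7,0]],[0,[0,0,0],[0,7,0]],[0,[0,0.5,0],[0,7,0]],[0,[0,0,0],[0,4,0]],[0,[0,0,0],[0,0,0]],[0.6,[0,0,0],[0,0,0]],[0.6,[0,0,0],[0,0,0]],[0.6,[0,0,0],[0,0,0]],[0.8,[0,-15,0],[0,0,0]]]' 15
```

```text
time_s: 9.4
ee_pos: [458.6, 57.9, 227.2]
ee_rot: [-89.9, -0.0, -55.6]
force: [-1.1, 0.1, 5.5]
gripper_width: 15.9
time_s: 10.23
ee_pos: [456.5, 57.5, 237.9]
ee_rot: [-90.4, -0.0, -87.2]
force: [-0.9, -0.4, 0.4]
gripper_width: 39.6
```

```bash
python3 -c "
from h import *
plan2([457.5,57.8,290],-87.2,[683,56,284],6,14)"
```

```text
dyaw 93.2 perrow -6.7 len 16.1
[1, [1, 0, 16], [0, -6.7, 0]]
[1, [3, 0, 16], [0, -6.7, 0]]
[1, [5, 0, 15], [0, -6.7, 0]]
[1, [6, 0, 15], [0, -6.7, 0]]
[1, [8, 0, 14], [0, -6.7, 0]]
[1, [10, 0, 13], [0, -6.7, 0]]
[1, [11, 0, 12], [0, -6.7, 0]]
[1, [12, 0, 10], [0, -6.7, 0]]
[1, [13, 0, 9], [0, -6.7, 0]]
[1, [14, 0, 7], [0, -6.7, 0]]
[1, [15, 0, 6], [0, -6.7, 0]]
[1, [16, 0, 4], [0, -6.7, 0]]
[1, [16, 0, 2], [0, -6.7, 0]]
[1, [16, 0, 0], [0, -6.7, 0]]
```

```bash
python3 -m handwheel '[[0.8,[0,-25,0],[0,0,0]],[0.8,[0,-25,0],[0,0,0]],[1,[1,0,16],[0,-6.7,0]],[1,[3,0,16],[0,-6.7,0]],[1,[5,0,15],[0,-6.7,0]],[1,[6,0,15],[0,-6.7,0]],[1,[8,0,14],[0,-6.7,0]],[1,[10,0,13],[0,-6.7,0]],[1,[11,0,12],[0,-6.7,0]],[1,[12,0,10],[0,-6.7,0]]]'
python3 -m handwheel '[[1,[13,0,9],[0,-6.7,0]],[1,[14,0,7],[0,-6.7,0]],[1,[15,0,6],[0,-6.7,0]],[1,[16,0,4],[0,-6.7,0]],[1,[16,0,2],[0,-6.7,0]],[1,[16,0,0],[0,-6.7,0]],[1,[0,0,0],[0,0,0]],[1,[0,0,0],[0,0,0]],[1,[0,0,0],[0,0,0]],[1,[0,0,0],[0,0,0]]]'
python3 -c "
from h import *
look('wrist',tag='w6')
s=env.state();print(s['ee_pos'],s['ee_rot'])"
```

```text
time_s: 11.07
ee_pos: [587.8, 56.3, 289.9]
ee_rot: [-90.0, 0.0, -33.3]
force: [0.3, 0.0, -0.8]
gripper_width: 91.5
time_s: 11.9
ee_pos: [682.4, 57.1, 290.6]
ee_rot: [-90.0, 0.0, 6.5]
force: [-0.5, -0.2, 0.2]
gripper_width: 91.4
knob_fl 0.34 [188. 112.] [607.1  -65.59 -74.64   0.88]
knob_fl 0.22 [588. 171.] [6.1697e+02 2.6690e+02 7.6160e+01 3.3000e-01]
knob_bl 0.71 [506. 154.] [6.1643e+02 1.9780e+02 6.2770e+01 1.7000e-01]
knob_br 0.58 [322. 120.] [6.0842e+02 5.0340e+01 6.8900e+00 9.0000e-02]
t 12.15
[682.91048646  57.15858168 290.89025725] [-9.00057858e+01 -2.65611143e-02  6.52049996e+00]
```

View pics/w6.png

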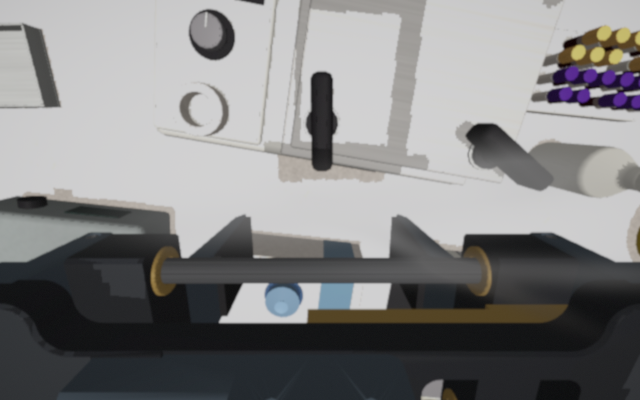

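br is at (608.5,50) with its wing at +7°, about column 321 in the picture. I go back over it, descend and grip.

```bash
python3 -m handwheel '[[1,[-25,0,1],[0,0,0]],[1,[-25,0,0],[0,0,0]],[0.8,[-25,0,0],[0,0,0]],[0.7,[0,16,0],[0,0,0]],[0.6,[0,16,0],[0,0,0]],[0.6,[0,16,0],[0,0,0]],[0.5,[0,15,0],[0,0,0]],[0.4,[0,0,0],[0,0,0]],[0.4,[0,0,0],[0,0,0]],[0.4,[0,0,0],[0,0,0]]]' 15
python3 -c "
from h import *
f=env.grab_frame('wrist');cv2.imwrite('pics/w7.png',f[...,::-1])"
```

```text
time_s: 12.98
ee_pos: [609.2, 49.6, 228.5]
ee_rot: [-90.0, -0.1, 6.5]
force: [0.2, -0.3, -0.5]
gripper_width: 40.8
```

View pics/w7.png

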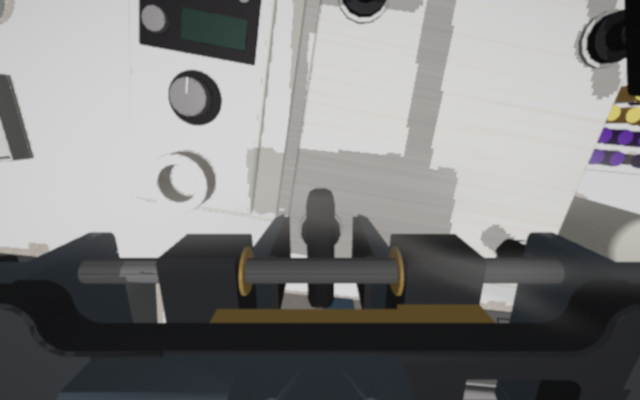

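The wing is between the fingers, at column 320.

```bash
python3 -m handwheel '[[0,[0,0,0],[0,0,0]],[0,[0,0,0],[0,0,0]],[0,[0,0,0],[0,0,0]],[0,[0,0,0],[0,0,0]],[0,[0,0,0],[0,0,0]],[0,[0,0,0],[0,4,0]],[0,[0,0.5,0],[0,7,0]],[0,[0,0.5,0],[0,7,0]],[0,[0,0.5,0],[0,7,0]],[0,[0,0.5,0],[0,7,0]]]' 15
python3 -m handwheel '[[0,[0,0.5,0],[0,7,0]],[0,[0,0,0],[0,7,0]],[0,[0,0.5,0],[0,7,0]],[0,[0,0,0],[0,4,0]],[0,[0,0,0],[0,0,0]],[0.6,[0,0,0],[0,0,0]],[0.6,[0,0,0],[0,0,0]],[0.6,[0,0,0],[0,0,0]],[0.8,[0,-15,0],[0,0,0]],[0.8,[0,-25,0],[0,0,0]]]' 15
python3 -c "
from h import *
plan2([609,49.7,286],-50.5,[535,178,286],24,11)"
```

```text
time_s: 13.87
ee_pos: [608.9, 49.1, 226.7]
ee_rot: [-90.0, -0.1, -25.8]
force: [-0.8, -1.8, 6.3]
gripper_width: 15.8
time_s: 14.7
ee_pos: [607.0, 49.6, 261.5]
ee_rot: [-90.3, 0.3, -50.5]
force: [-0.2, -0.3, 0.7]
gripper_width: 46.5
dyaw 74.5 perrow -6.8 len 13.5
[1, [-13, 0, 2], [0, -6.8, 0]]
[1, [-13, 0, 4], [0, -6.8, 0]]
[1, [-12, 0, 5], [0, -6.8, 0]]
[1, [-12, 0, 7], [0, -6.8, 0]]
[1, [-11, 0, 8], [0, -6.8, 0]]
[1, [-10, 0, 9], [0, -6.8, 0]]
[1, [-9, 0, 10], [0, -6.8, 0]]
[1, [-7, 0, 11], [0, -6.8, 0]]
[1, [-6, 0, 12], [0, -6.8, 0]]
[1, [-4, 0, 13], [0, -6.8, 0]]
[1, [-3, 0, 13], [0, -6.8, 0]]
```

```bash
python3 -c "
from h import *
plan2([609,49.7,286],-50.5,[535,238,286],24,12)"
```

```text
dyaw 74.5 perrow -6.2 len 16.9
[1, [-16, 0, 5], [0, -6.2, 0]]
[1, [-15, 0, 7], [0, -6.2, 0]]
[1, [-15, 0, 9], [0, -6.2, 0]]
[1, [-14, 0, 10], [0, -6.2, 0]]
[1, [-12, 0, 11], [0, -6.2, 0]]
[1, [-11, 0, 13], [0, -6.2, 0]]
[1, [-10, 0, 14], [0, -6.2, 0]]
[1, [-8, 0, 15], [0, -6.2, 0]]
[1, [-6, 0, 16], [0, -6.2, 0]]
[1, [-5, 0, 16], [0, -6.2, 0]]
[1, [-3, 0, 17], [0, -6.2, 0]]
[1, [-1, 0, 17], [0, -6.2, 0]]
```

```bash
python3 -m handwheel '[[0.8,[0,-20,0],[0,0,0]],[1,[-16,0,5],[0,-6.2,0]],[1,[-15,0,7],[0,-6.2,0]],[1,[-15,0,9],[0,-6.2,0]],[1,[-14,0,10],[0,-6.2,0]],[1,[-12,0,11],[0,-6.2,0]],[1,[-11,0,13],[0,-6.2,0]],[1,[-10,0,14],[0,-6.2,0]],[1,[-8,0,15],[0,-6.2,0]],[1,[-6,0,16],[0,-6.2,0]]]'
python3 -m handwheel '[[1,[-5,0,16],[0,-6.2,0]],[1,[-3,0,17],[0,-6.2,0]],[1,[-1,0,17],[0,-6.2,0]],[1,[0,0,0],[0,0,0]],[1,[0,0,0],[0,0,0]],[1,[0,0,0],[0,0,0]],[1,[0,0,0],[0,0,0]],[1,[0,0,0],[0,0,0]],[1,[0,0,0],[0,0,0]],[1,[0,0,0],[0,0,0]]]'
python3 -c "
from h import *
look('wrist',tag='w8')
s=env.state();print(s['ee_pos'],s['ee_rot'])"
```

```text
time_s: 15.53
ee_pos: [552.6, 192.6, 284.1]
ee_rot: [-90.0, 0.0, 5.7]
force: [-0.3, -0.5, 0.2]
gripper_width: 91.2
time_s: 16.37
ee_pos: [534.4, 238.6, 284.4]
ee_rot: [-90.0, 0.0, 23.9]
force: [0.2, 0.7, -0.9]
gripper_width: 91.5
knob_fl 0.93 [319. 122.] [4.6688e+02 2.0880e+02 2.4890e+01 9.0000e-02]
knob_fr 0.86 [130.  25.] [ 4.5831e+02  5.7730e+01 -8.8560e+01  7.0000e-02]
knob_bl 0.29 [317. 121.] [4.6706e+02 2.0877e+02 2.5040e+01 1.1000e-01]
knob_br 0.57 [ 73. 208.] [ 6.0639e+02  5.1520e+01 -5.0500e+01  1.4000e-01]
knob_br 0.17 [438. 196.] [479.51 322.75 -57.26   0.58]
t 16.6167
[534.25250296 239.01936125 284.42110135] [-9.00064649e+01 -2.34544380e-04  2.39210488e+01]
```

View pics/w8.png

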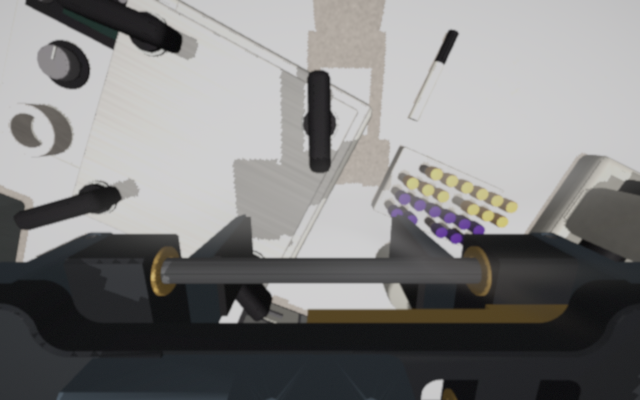

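The wing of fl is at column 319 and 24.5°, at (467,209). fr and br read -88.6° and -50.5°, so both kept their turns.

```bash
python3 -m handwheel '[[1,[-24,0,0],[0,0,0]],[1,[-25,0,0],[0,0,0]],[0.8,[-25,0,0],[0,-0.6,0]],[0.7,[0,14,0],[0,0,0]],[0.6,[0,14,0],[0,0,0]],[0.6,[0,14,0],[0,0,0]],[0.5,[0,15,0],[0,0,0]],[0.4,[0,0,0],[0,0,0]],[0.4,[0,0,0],[0,0,0]],[0.4,[0,0,0],[0,0,0]]]' 15
python3 -c "
from h import *
f=env.grab_frame('wrist');cv2.imwrite('pics/w9.png',f[...,::-1])"
```

```text
time_s: 17.45
ee_pos: [467.1, 209.3, 228.3]
ee_rot: [-90.0, -0.1, 24.5]
force: [0.4, -0.6, 0.2]
gripper_width: 41.0
```

View pics/w9.png

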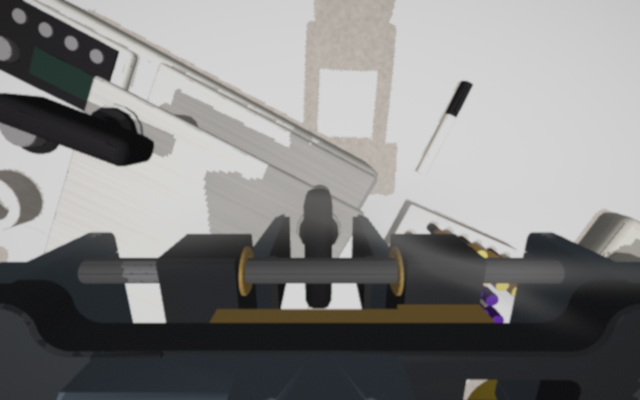

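Round 1 turn on fl.

```bash
python3 -m handwheel '[[0,[0,0,0],[0,0,0]],[0,[0,0,0],[0,0,0]],[0,[0,0,0],[0,0,0]],[0,[0,0,0],[0,0,0]],[0,[0,0,0],[0,0,0]],[0,[0,0,0],[0,4,0]],[0,[0,0.5,0],[0,7,0]],[0,[0,0.5,0],[0,7,0]],[0,[0,0.5,0],[0,7,0]],[0,[0,0.5,0],[0,7,0]]]' 15
python3 -m handwheel '[[0,[0,0.5,0],[0,7,0]],[0,[0,0,0],[0,7,0]],[0,[0,0.5,0],[0,7,0]],[0,[0,0,0],[0,4,0]],[0,[0,0,0],[0,0,0]],[0,[0,0,0],[0,0,0]],[0,[0,0,0],[0,0,0]],[0,[0,0,0],[0,0,0]],[0,[0,0,0],[0,0,0]],[0,[0,0,0],[0,0,0]]]' 15
python3 -c "
from h import *
s=env.state();print(s['torque'],s['ee_pos'],s['ee_rot'],s['qpos'])
look('wrist',z=241,tag='w10')
s=env.state();print(s['torque'])"
```

```text
time_s: 18.33
ee_pos: [467.5, 207.6, 226.7]
ee_rot: [-90.1, -0.2, -7.8]
force: [0.7, -6.0, 6.6]
gripper_width: 15.9
time_s: 19.17
ee_pos: [467.5, 207.5, 225.9]
ee_rot: [-90.1, -0.2, -32.5]
force: [-0.2, -5.7, 5.9]
gripper_width: 15.9
[-1.05808523 -0.20576436 -0.0119117 ] [467.47491213 207.46182939 225.8745441 ] [-90.055539    -0.23793993 -32.46255183] [ 22.79198091  12.08131702  96.60294694  -0.23993241  71.22591526
 -34.66831065]
knob_fl 0.69 [320. 236.] [467.25 207.9  -32.45   0.49]
knob_fr 0.69 [151. 316.] [506.9   46.77 -88.29   1.  ]
knob_bl 0.7 [443. 393.] [6.5204e+02 2.1398e+02 4.4120e+01 2.0000e-01]
t 19.4167
[-1.05408332 -0.27375049 -0.16069031]
```

View pics/w10.png

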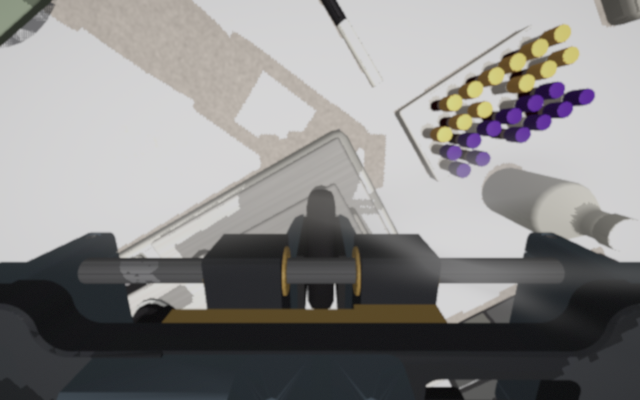

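The fl wing is held (column 320) at its halfway point, so all four knobs are half turned. For round 2, fl goes home without regripping, while I watch the torque near the stop.

```bash
python3 -m handwheel '[[0,[0.5,0,-1],[0,7,0]],[0,[0,0,0],[0,7,0]],[0,[0,0.5,0],[0,7,0]],[0,[0,0,0],[0,7,0]],[0,[0,0.5,0],[0,7,0]],[0,[0,0,0],[0,7,0]],[0,[0,0,0],[0,5,0]],[0,[0,0,0],[0,2,0]],[0,[0,0,0],[0,0,0]],[0,[0,0,0],[0,0,0]]]' 15
python3 -c "
from h import *
s=env.state();print(s['torque'],s['effort'][5],s['ee_rot'])"
python3 -m handwheel '[[0,[0,0,0],[0,2,0]],[0,[0,0,0],[0,2,0]],[0,[0,0,0],[0,2,0]],[0,[0,0,0],[0,2,0]],[0,[0,0,0],[0,2,0]],[0,[0,0,0],[0,1,0]],[0,[0,0,0],[0,0,0]],[0,[0,0,0],[0,0,0]],[0,[0,0,0],[0,0,0]],[0,[0,0,0],[0,0,0]]]' 15
python3 -c "
from h import *
s=env.state();print(s['torque'],s['effort'][5],s['ee_rot'])"
```

```text
time_s: 20.25
ee_pos: [467.2, 207.2, 224.3]
ee_rot: [-89.9, -0.1, -81.4]
force: [1.0, -4.4, 5.6]
gripper_width: 16.1
[-1.01332061 -0.39878858 -0.07072236] -0.02201510185841471 [-89.88386466  -0.10137174 -81.40210575]
time_s: 21.08
ee_pos: [467.1, 207.2, 223.9]
ee_rot: [-89.9, -0.1, -92.4]
force: [1.9, -5.1, 5.1]
gripper_width: 15.7
[-1.01612433 -0.50229054 -0.04725204] -0.05217017722316086 [-8.98939370e+01 -8.48687926e-02 -9.24055698e+01]
```

```bash
python3 -m handwheel '[[0,[0,0,0],[0,2,0]],[0,[0,0,0],[0,2,0]],[0,[0,0,0],[0,2,0]],[0,[0,0,0],[0,0,0]],[0,[0,0,0],[0,0,0]],[0.6,[0,0,0],[0,0,0]],[0.6,[0,0,0],[0,0,0]],[0.6,[0,0,0],[0,0,0]],[0.8,[0,-15,0],[0,0,0]],[0.8,[0,-25,0],[0,0,0]]]' 15
python3 -c "
from h import *
look('wrist',z=239,tag='w11')
plan2([467.4,207.8,289],-98.4,[608.5,50,284],-51,10)"
```

```text
time_s: 21.92
ee_pos: [464.5, 207.8, 261.0]
ee_rot: [-90.4, -0.2, -98.4]
force: [0.6, -0.2, -0.4]
gripper_width: 46.3
knob_fl 0.69 [326. 216.] [4.6553e+02 2.0725e+02 8.1550e+01 2.1000e-01]
knob_bl 0.83 [531. 203.] [6.1432e+02 2.0051e+02 4.7530e+01 2.3000e-01]
t 22.1667
dyaw 47.4 perrow -4.7 len 21.2
[1, [14, 0, 16], [0, -4.7, 0]]
[1, [15, 0, 15], [0, -4.7, 0]]
[1, [16, 0, 14], [0, -4.7, 0]]
[1, [17, 0, 12], [0, -4.7, 0]]
[1, [18, 0, 11], [0, -4.7, 0]]
[1, [19, 0, 9], [0, -4.7, 0]]
[1, [20, 0, 8], [0, -4.7, 0]]
[1, [20, 0, 6], [0, -4.7, 0]]
[1, [21, 0, 5], [0, -4.7, 0]]
[1, [21, 0, 3], [0, -4.7, 0]]
```

View pics/w11.png

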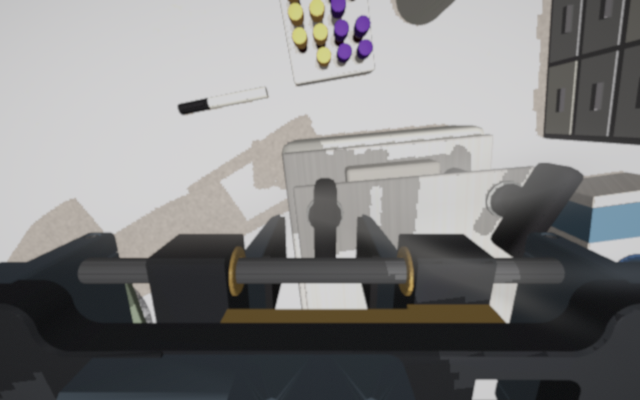

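The fl wing is still aligned with the tool at -98° after release, so it turned about 123° and is home. Next is br, its diagonal partner.

```bash
python3 -m handwheel '[[1,[14,-25,16],[0,-4.7,0]],[1,[15,0,15],[0,-4.7,0]],[1,[16,0,14],[0,-4.7,0]],[1,[17,0,12],[0,-4.7,0]],[1,[18,0,11],[0,-4.7,0]],[1,[19,0,9],[0,-4.7,0]],[1,[20,0,8],[0,-4.7,0]],[1,[20,0,6],[0,-4.7,0]],[1,[21,0,5],[0,-4.7,0]],[1,[21,0,3],[0,-4.7,0]]]'
python3 -c "
from h import *
s=env.state();print(s['ee_pos'],s['ee_rot'])
f=env.grab_frame('wrist');cv2.imwrite('pics/w12.png',f[...,::-1])
s=env.state();print(s['ee_pos'],s['ee_rot'])"
```

```text
time_s: 23.0
ee_pos: [606.5, 48.3, 286.7]
ee_rot: [-90.1, 0.1, -51.2]
force: [1.0, 0.2, 0.1]
gripper_width: 91.2
[606.54287362  48.34832714 286.69865381] [-90.12651914   0.11936923 -51.2281    ]
[609.09186579  45.23674772 286.1177435 ] [-90.14126659  -0.09673488 -51.19373563]
```

View pics/w12.png

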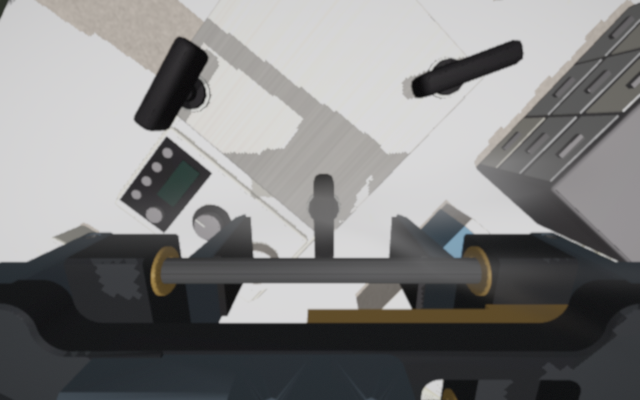

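Aligned, with the wing at column 323. I make a small shift and descend.

```bash
python3 -m handwheel '[[0.8,[-4,0,2],[0,-0.5,0]],[0.7,[0,15,0],[0,0,0]],[0.6,[0,15,0],[0,0,0]],[0.5,[0,15,0],[0,0,0]],[0.4,[0,15,0],[0,0,0]],[0.3,[0,0,0],[0,0,0]],[0,[0,0,0],[0,0,0]],[0,[0,0,0],[0,0,0]],[0,[0,0,0],[0,0,0]],[0,[0,0,0],[0,0,0]]]' 15
python3 -m handwheel '[[0,[0,0,0],[0,0,0]],[0,[0,0,0],[0,0,0]],[0,[0,0,0],[0,7,0]],[0,[0,0,0],[0,7,0]],[0,[0,0.5,0],[0,7,0]],[0,[0,0,0],[0,7,0]],[0,[0,0.5,0],[0,7,0]],[0,[0,0,0],[0,7,0]],[0,[0,0.5,0],[0,7,0]],[0,[0,0,0],[0,0,0]]]' 15
python3 -c "
from h import *
s=env.state();print(s['torque'],s['effort'][5],s['ee_rot'])"
```

```text
time_s: 23.88
ee_pos: [606.0, 53.7, 229.5]
ee_rot: [-89.9, -0.1, -51.0]
force: [0.4, 0.7, -0.5]
gripper_width: 27.2
time_s: 24.72
ee_pos: [609.1, 54.1, 227.5]
ee_rot: [-89.5, 0.2, -100.2]
force: [7.5, 1.6, -2.7]
gripper_width: 15.8
[ 0.2744787  -1.40959754  0.05952715] 0.7584169507026672 [ -89.53694824    0.16736573 -100.2045361 ]
```

```bash
python3 -m handwheel '[[0,[2,0,0],[0,0,0]],[0,[2,0,0],[0,0,0]],[0,[0,0,0],[0,2,0]],[0,[0,0.5,0],[0,2,0]],[0,[0,0,0],[0,0,0]],[0,[0,0,0],[0,0,0]],[0,[0,0,0],[0,0,0]],[0,[0,0,0],[0,0,0]],[0,[0,0,0],[0,0,0]],[0,[0,0,0],[0,0,0]]]' 15
python3 -c "
from h import *
s=env.state();print(s['torque'],s['effort'][5],s['ee_rot'])
f=env.grab_frame('wrist');cv2.imwrite('pics/w13.png',f[...,::-1])
"
```

```text
time_s: 25.55
ee_pos: [609.3, 53.6, 227.4]
ee_rot: [-89.5, 0.6, -104.0]
force: [9.4, 9.9, -2.4]
gripper_width: 15.9
[ 1.7445388  -1.6621287   0.03028875] -0.00717697839718312 [ -89.50803379    0.61466539 -103.96582717]
```

View pics/w13.png

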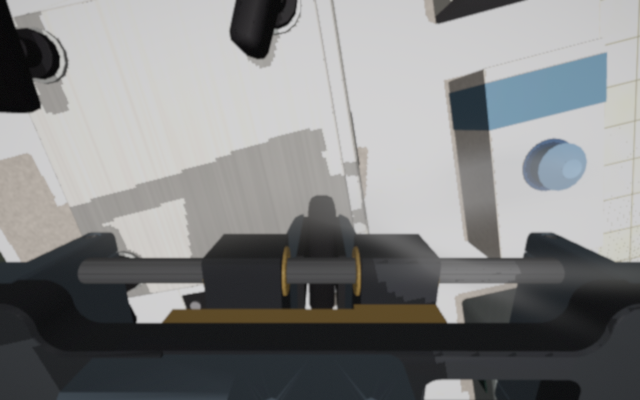

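The grip sits about 4 mm off the axis along the wing and carries about 13 N of side load, which is harmless. I relax it a little, finish the turn and release.

```bash
python3 -m handwheel '[[0,[-2,0,0],[0,0,0]],[0,[0,0,0],[0,3,0]],[0,[0,0,0],[0,3,0]],[0,[0,0,0],[0,3,0]],[0,[0,0,0],[0,2,0]],[0,[0,0,0],[0,0,0]],[0,[0,0,0],[0,0,0]],[0,[0,0,0],[0,0,0]],[0,[0,0,0],[0,0,0]],[0,[0,0,0],[0,0,0]]]' 15
python3 -c "
from h import *
s=env.state();print(s['torque'],s['effort'][5],s['ee_rot'])"
```

```text
time_s: 26.43
ee_pos: [610.2, 53.5, 227.1]
ee_rot: [-89.5, 0.5, -115.0]
force: [9.9, 6.4, -3.7]
gripper_width: 16.3
[ 0.88682461 -1.97784946  0.01505894] 0.01624940021429211 [ -89.50785721    0.49705537 -114.96749368]
```

```bash
python3 -m handwheel '[[0.6,[0,0,0],[0,0,0]],[0.6,[0,0,0],[0,0,0]],[0.6,[0,0,0],[0,0,0]],[0.8,[0,-15,0],[0,0,0]],[0.8,[0,-25,0],[0,0,0]],[1,[0,-20,0],[0,0,0]],[1,[0,0,0],[0,0,0]],[1,[0,0,0],[0,0,0]],[1,[0,0,0],[0,0,0]],[1,[0,0,0],[0,0,0]]]' 15
python3 -c "
from h import *
look('wrist',z=239,tag='w14',names=['knob_fr','knob_br','knob_bl'])
s=env.state();print(s['ee_pos'],s['ee_rot'])
plan2(s['ee_pos'],s['ee_rot'][2],[458,58,284],-88,8)"
```

```text
time_s: 27.27
ee_pos: [604.6, 51.3, 284.9]
ee_rot: [-90.1, -0.1, -115.0]
force: [-0.5, 0.1, 0.0]
gripper_width: 79.7
knob_br 0.74 [327. 214.] [6.0681e+02 4.9870e+01 6.5480e+01 1.5000e-01]
knob_bl 0.78 [250.  39.] [6.1621e+02 2.0149e+02 6.2210e+01 9.0000e-02]
t 27.4667
[605.07389176  51.38691953 285.53331126] [-9.00809087e+01 -5.03485847e-02 -1.14964050e+02]
dyaw 27.0 perrow -3.4 len 18.4
[1, [7, 0, -17], [0, -3.4, 0]]
[1, [6, 0, -17], [0, -3.4, 0]]
[1, [5, 0, -18], [0, -3.4, 0]]
[1, [4, 0, -18], [0, -3.4, 0]]
[1, [3, 0, -18], [0, -3.4, 0]]
[1, [2, 0, -18], [0, -3.4, 0]]
[1, [1, 0, -18], [0, -3.4, 0]]
[1, [0, 0, -18], [0, -3.4, 0]]
```

View pics/w14.png

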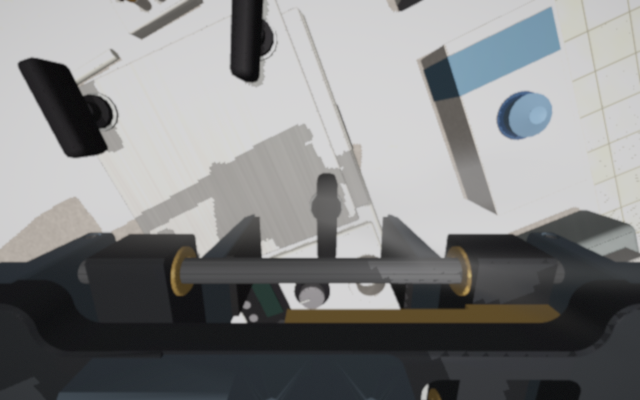

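The br wing stands at -114.5°, about 121° from its start, so it is home. Now fr.

```bash
python3 -m handwheel '[[1,[7,0,-17],[0,-3.4,0]],[1,[6,0,-17],[0,-3.4,0]],[1,[5,0,-18],[0,-3.4,0]],[1,[4,0,-18],[0,-3.4,0]],[1,[3,0,-18],[0,-3.4,0]],[1,[2,0,-18],[0,-3.4,0]],[1,[1,0,-18],[0,-3.4,0]],[1,[0,0,-18],[0,-3.4,0]],[1,[0,0,0],[0,0,0]],[1,[0,0,0],[0,0,0]]]'
python3 -c "
from h import *
look('wrist',z=240,tag='w15',names=['knob_fr'])
s=env.state();print(s['ee_pos'],s['ee_rot'])"
```

```text
time_s: 28.3
ee_pos: [459.4, 56.4, 286.7]
ee_rot: [-89.9, -0.0, -87.8]
force: [1.8, 0.7, 0.1]
gripper_width: 90.8
knob_fr 0.57 [318. 214.] [ 4.5711e+02  5.8380e+01 -8.7410e+01  1.2000e-01]
t 28.4
[460.43965901  56.44548054 286.43685034] [-8.99512003e+01 -4.95701122e-03 -8.78171970e+01]
```

View pics/w15.png

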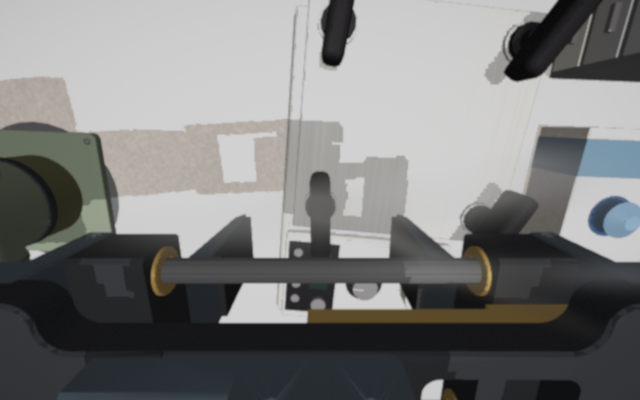

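The fr wing is aligned at column 320.

```bash
python3 -m handwheel '[[0.8,[-1.5,0,-2],[0,0,0]],[0.7,[0,15,0],[0,0,0]],[0.6,[0,15,0],[0,0,0]],[0.5,[0,15,0],[0,0,0]],[0.4,[0,15,0],[0,0,0]],[0.3,[0,0,0],[0,0,0]],[0.3,[0,0,0],[0,0,0]],[0.3,[0,0,0],[0,0,0]],[0.3,[0,0,0],[0,0,0]],[0.3,[0,0,0],[0,0,0]]]' 15
```

```text
time_s: 29.23
ee_pos: [458.2, 57.9, 227.3]
ee_rot: [-89.9, 0.0, -87.8]
force: [-0.1, 0.5, 0.6]
gripper_width: 28.8
```

```bash
python3 -m handwheel '[[0,[0,0,0],[0,0,0]],[0,[0,0,0],[0,0,0]],[0,[0,0,0],[0,0,0]],[0,[0,0,0],[0,4,0]],[0,[0,0,0],[0,7,0]],[0,[0,0.5,0],[0,7,0]],[0,[0,0,0],[0,7,0]],[0,[0,0.5,0],[0,7,0]],[0,[0,0,0],[0,7,0]],[0,[0,0.5,0],[0,7,0]]]' 15
python3 -m handwheel '[[0,[0,0,0],[0,5,0]],[0,[0,0.5,0],[0,3,0]],[0,[0,0,0],[0,3,0]],[0,[0,0,0],[0,3,0]],[0,[0,0,0],[0,2,0]],[0,[0,0,0],[0,2,0]],[0,[0,0,0],[0,1,0]],[0,[0,0,0],[0,0,0]],[0,[0,0,0],[0,0,0]],[0,[0,0,0],[0,0,0]]]' 15
python3 -c "
from h import *
s=env.state();print(s['torque'],s['effort'][5],s['ee_rot'])"
```

```text
time_s: 30.07
ee_pos: [458.7, 57.8, 225.4]
ee_rot: [-89.9, 0.1, -134.1]
force: [2.5, -0.4, 1.3]
gripper_width: 15.8
time_s: 30.9
ee_pos: [458.7, 57.8, 225.0]
ee_rot: [-89.9, 0.2, -152.7]
force: [5.3, -1.3, 2.0]
gripper_width: 16.2
[-0.09901903 -0.9189092   0.21513088] 0.22449192591011524 [ -89.91004897    0.15484834 -152.72409503]
```

The torque about z rises to 0.2 Nm, so fr is at its stop. I release it and go to bl.

```bash
python3 -m handwheel '[[0.6,[0,0,0],[0,0,0]],[0.6,[0,0,0],[0,0,0]],[0.6,[0,0,0],[0,0,0]],[0.8,[0,-15,0],[0,0,0]],[0.8,[0,-25,0],[0,0,0]],[1,[0,-20,0],[0,0,0]],[1,[0,0,0],[0,0,0]],[1,[0,0,0],[0,0,0]],[1,[0,0,0],[0,0,0]],[1,[0,0,0],[0,0,0]]]' 15
python3 -c "
from h import *
look('wrist',z=239,tag='w16',names=['knob_fr'])
s=env.state();print(s['ee_pos'],s['ee_rot'])
plan2(s['ee_pos'],s['ee_rot'][2],[615.5,199,284],-122,9)"
```

```text
time_s: 31.73
ee_pos: [456.5, 57.8, 283.0]
ee_rot: [-90.1, -0.2, -152.8]
force: [0.5, 0.3, 0.3]
gripper_width: 79.5
knob_fr 0.56 [321. 214.] [4.5695e+02 5.8800e+01 2.7890e+01 1.2000e-01]
t 31.8333
[456.78753348  57.77043001 283.27364101] [-9.00528674e+01 -1.43369251e-01 -1.52763960e+02]
dyaw 30.8 perrow -3.4 len 23.6
[1, [-23, 0, -6], [0, -3.4, 0]]
[1, [-23, 0, -5], [0, -3.4, 0]]
[1, [-23, 0, -3], [0, -3.4, 0]]
[1, [-24, 0, -2], [0, -3.4, 0]]
[1, [-24, 0, 0], [0, -3.4, 0]]
[1, [-24, 0, 1], [0, -3.4, 0]]
[1, [-23, 0, 3], [0, -3.4, 0]]
[1, [-23, 0, 4], [0, -3.4, 0]]
[1, [-23, 0, 5], [0, -3.4, 0]]
```

View pics/w16.png

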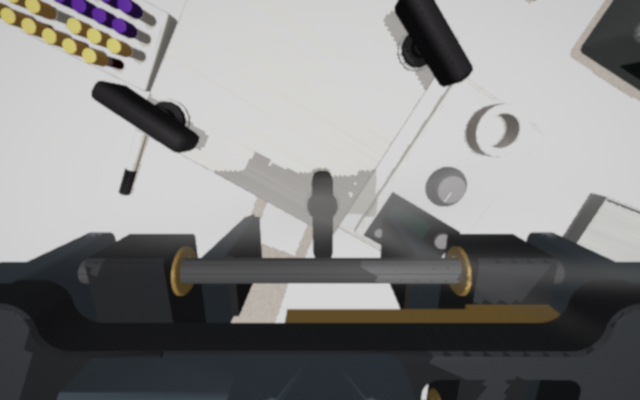

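The fr wing stayed at -152° (column 321), about 122° from its start, so it is home. On to bl.

```bash
python3 -m handwheel '[[1,[-23,0,-6],[0,-3.4,0]],[1,[-23,0,-5],[0,-3.4,0]],[1,[-23,0,-3],[0,-3.4,0]],[1,[-24,0,-2],[0,-3.4,0]],[1,[-24,0,0],[0,-3.4,0]],[1,[-24,0,1],[0,-3.4,0]],[1,[-23,0,3],[0,-3.4,0]],[1,[-23,0,4],[0,-3.4,0]],[1,[-23,0,5],[0,-3.4,0]],[1,[0,0,0],[0,0,0]]]'
python3 -c "
from h import *
look('wrist',z=240,tag='w17',names=['knob_bl'])
s=env.state();print(s['ee_pos'],s['ee_rot'])"
```

```text
time_s: 32.67
ee_pos: [618.6, 201.7, 281.9]
ee_rot: [-90.1, -0.0, -122.0]
force: [-0.7, -1.8, 0.0]
gripper_width: 91.1
knob_bl 0.92 [322. 216.] [6.1534e+02 2.0006e+02 5.8840e+01 2.1000e-01]
knob_bl 0.36 [135. 191.] [594.   277.32 -36.27   1.  ]
t 32.7667
[616.29520598 199.3290612  282.75746002] [ -90.10470056   -0.14501685 -122.16203682]
```

View pics/w17.png

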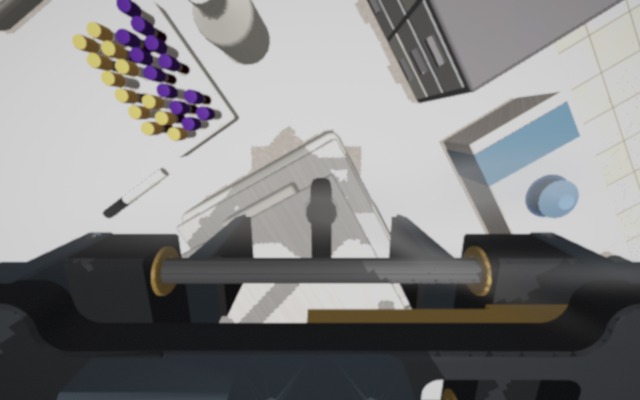

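bl is aligned at column 320, so I descend and grip.

```bash
python3 -m handwheel '[[0.8,[0,0,0],[0,0,0]],[0.7,[0,14,0],[0,0,0]],[0.6,[0,14,0],[0,0,0]],[0.5,[0,14,0],[0,0,0]],[0.4,[0,14,0],[0,0,0]],[0.3,[0,0,0],[0,0,0]],[0.3,[0,0,0],[0,0,0]],[0.3,[0,0,0],[0,0,0]],[0.3,[0,0,0],[0,0,0]],[0.3,[0,0,0],[0,0,0]]]' 15
python3 -m handwheel '[[0,[0,0,0],[0,0,0]],[0,[0,0,0],[0,0,0]],[0,[0,0,0],[0,0,0]],[0,[0,0,0],[0,4,0]],[0,[0,0,0],[0,7,0]],[0,[0,0.5,0],[0,7,0]],[0,[0,0,0],[0,7,0]],[0,[0,0.5,0],[0,7,0]],[0,[0,0,0],[0,7,0]],[0,[0,0.5,0],[0,7,0]]]' 15
python3 -m handwheel '[[0,[0,0,0],[0,5,0]],[0,[0,0.5,0],[0,3,0]],[0,[0,0,0],[0,3,0]],[0,[0,0,0],[0,3,0]],[0,[0,0,0],[0,2,0]],[0,[0,0,0],[0,2,0]],[0,[0,0,0],[0,0,0]],[0,[0,0,0],[0,0,0]],[0,[0,0,0],[0,0,0]],[0,[0,0,0],[0,0,0]]]' 15
python3 -c "
from h import *
s=env.state();print(s['torque'],s['effort'][5],s['ee_rot'])"
```

```text
time_s: 33.6
ee_pos: [616.8, 199.1, 229.7]
ee_rot: [-89.9, 0.1, -122.2]
force: [-0.3, -0.1, 0.3]
gripper_width: 28.9
time_s: 34.43
ee_pos: [616.9, 199.0, 227.3]
ee_rot: [-90.0, 0.1, -168.5]
force: [0.1, -1.4, 2.1]
gripper_width: 15.7
time_s: 35.27
ee_pos: [617.1, 199.0, 227.1]
ee_rot: [-90.0, 0.1, 173.9]
force: [0.9, -1.4, 4.4]
gripper_width: 17.8
[-0.24265291 -0.20951785  0.69888395] 0.643262229859829 [-9.00002727e+01  1.11648983e-01  1.73890905e+02]
```

Torque is 0.7 Nm, so bl is hard on its stop. I release, rise and check everything from above.

```bash
python3 -m handwheel '[[0,[0,0,0],[0,-3,0]],[0.6,[0,0,0],[0,0,0]],[0.6,[0,0,0],[0,0,0]],[0.6,[0,0,0],[0,0,0]],[0.8,[0,-15,0],[0,0,0]],[0.8,[0,-25,0],[0,0,0]],[1,[0,-30,0],[0,0,0]],[1,[-30,-5,0],[0,0,0]],[1,[-30,0,0],[0,0,0]],[1,[0,0,0],[0,0,0]]]' 15
python3 -c "
from h import *
s=env.state();print(s['ee_pos'],s['ee_rot'])
look('top',z=239,tag='t3')
for c in('wrist','scene'):
    cv2.imwrite(f'pics/end_{c}.png',env.grab_frame(c)[...,::-1])"
```

```text
time_s: 36.1
ee_pos: [680.2, 195.4, 299.5]
ee_rot: [-90.0, 0.1, 176.7]
force: [-1.4, -0.5, -1.5]
gripper_width: 73.5
[680.2314605  195.37022177 299.5359689 ] [-8.99862759e+01  8.42324449e-02  1.76693860e+02]
knob_fr 0.68 [300. 217.] [4.6091e+02 5.8880e+01 2.7220e+01 1.7000e-01]
knob_fr 0.32 [165. 203.] [464.8  397.46  -5.85   0.5 ]
knob_br 0.71 [317. 163.] [6.1024e+02 5.0300e+01 5.9150e+01 3.5000e-01]
t 36.35
```

View pics/end_wrist.png

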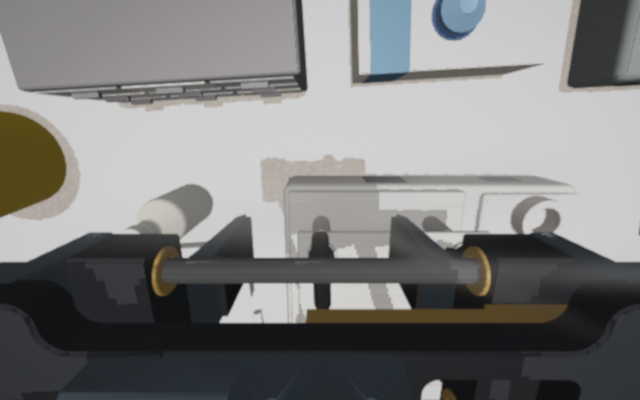

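View pics/t3.png

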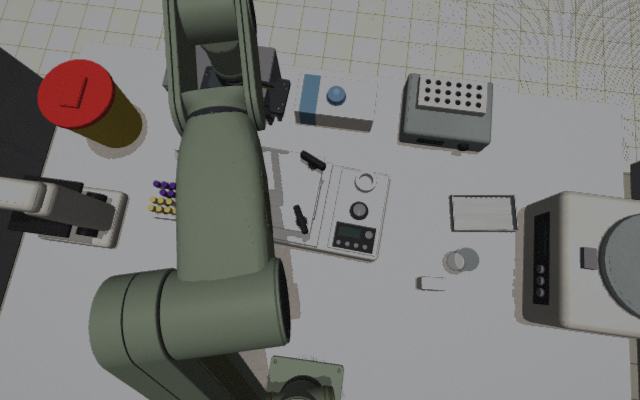

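View pics/end_scene.png

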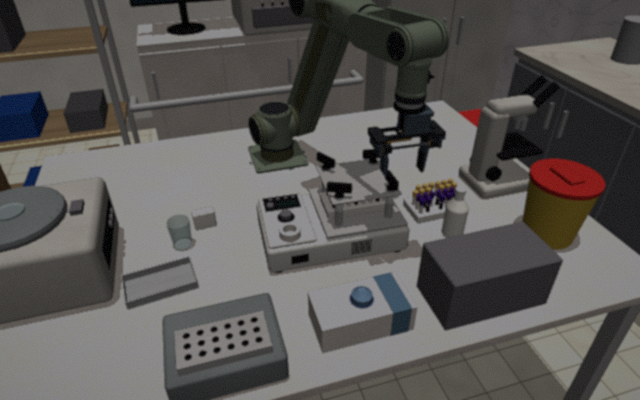

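The bl wing stands at column 321, still in line with the tool, and the bystanders look unmoved. I move the arm aside for a clear top view.

```bash
python3 -m handwheel '[[1,[0,-30,0],[0,0,0]],[1,[0,-30,10],[0,0,0]],[1,[5,-10,35],[0,0,0]],[1,[10,0,38],[0,0,0]],[1,[10,0,38],[0,0,0]],[1,[10,0,38],[0,0,0]],[1,[10,0,38],[0,0,0]],[1,[10,0,38],[0,0,0]],[1,[10,0,38],[0,0,0]],[1,[10,0,38],[0,0,0]]]'
python3 -m handwheel '[[1,[10,0,38],[0,0,0]],[1,[10,0,38],[0,0,0]],[1,[10,0,38],[0,0,0]],[1,[10,0,38],[0,0,0]],[1,[0,0,0],[0,0,0]],[1,[0,0,0],[0,0,0]],[1,[0,0,0],[0,0,0]],[1,[0,0,0],[0,0,0]],[1,[0,0,0],[0,0,0]],[1,[0,0,0],[0,0,0]]]'
python3 -c "
from h import *
look('top',z=239,tag='t4')
f0=cv2.imread('pics/a_top.png');f1=cv2.imread('pics/t4.png')
cv2.imwrite('pics/cmp.png',cv2.resize(np.vstack([f0[120:310,130:530],f1[120:310,130:530]]),(800,600)))"
```

```text
time_s: 37.28
ee_pos: [582.7, -111.7, 372.2]
ee_rot: [-90.0, 0.1, 176.9]
force: [0.5, -0.0, 0.1]
gripper_width: 91.1
time_s: 38.12
ee_pos: [536.4, -258.8, 371.6]
ee_rot: [-90.0, 0.0, 177.0]
force: [-0.3, -0.7, 0.4]
gripper_width: 91.0
knob_fl 0.77 [240. 210.] [4.6863e+02 2.1036e+02 7.7040e+01 3.4000e-01]
knob_fr 0.74 [302. 217.] [4.5986e+02 5.8400e+01 2.7690e+01 1.1000e-01]
knob_bl 0.67 [301. 219.] [4.609e+02 5.897e+01 2.628e+01 2.500e-01]
knob_bl 0.51 [254. 149.] [6.1981e+02 1.9932e+02 6.5600e+00 4.1000e-01]
knob_br 0.53 [314. 159.] [6.086e+02 5.057e+01 6.308e+01 2.300e-01]
knob_br 0.34 [209. 264.] [345.2  257.89   8.74   0.99]
t 38.3667
```

View pics/cmp.png

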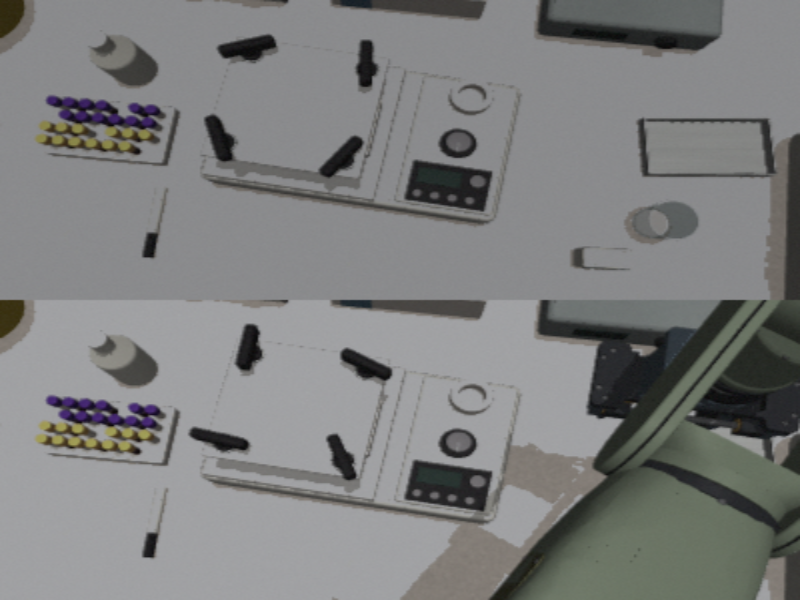

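All wings have visibly turned about 120° and nothing else moved. The top view of bl fits poorly and reads +6.6°, against -3° from the wrist camera. There is time to spare, so I look at it properly with the wrist camera.

```bash
python3 -m handwheel '[[1,[0,0,-38],[0,0,0]],[1,[0,0,-38],[0,0,0]],[1,[0,0,-38],[0,0,0]],[1,[0,0,-38],[0,0,0]],[1,[0,0,-38],[0,0,0]],[1,[0,0,-38],[0,0,0]],[1,[0,0,-38],[0,0,0]],[1,[0,0,-38],[0,0,0]],[1,[0,0,-38],[0,0,0]],[1,[0,0,-38],[0,0,0]]]'
python3 -m handwheel '[[1,[15,0,-38],[0,0,0]],[1,[15,0,-20],[0,0,0]],[1,[0,20,0],[0,0,0]],[1,[0,20,0],[0,0,0]],[1,[0,0,0],[0,0,0]],[1,[0,0,0],[0,0,0]],[1,[0,0,0],[0,0,0]],[1,[0,0,0],[0,0,0]],[1,[0,0,0],[0,0,0]],[1,[0,0,0],[0,0,0]]]'
python3 -c "
from h import *
look('wrist',z=239,tag='w18')"
```

```text
time_s: 39.2
ee_pos: [556.7, 121.2, 371.6]
ee_rot: [-90.0, 0.0, 176.8]
force: [0.2, -0.3, 0.9]
gripper_width: 91.2
time_s: 40.03
ee_pos: [530.7, 178.6, 332.3]
ee_rot: [-90.0, 0.1, 176.8]
force: [0.1, -0.3, 0.7]
gripper_width: 91.4
knob_fl 0.88 [295. 249.] [456.07 222.22 -34.69   0.91]
knob_fl 0.43 [454. 113.] [6.0666e+02 5.0760e+01 6.7490e+01 1.7000e-01]
knob_fr 0.64 [431. 235.] [520.35  17.75  70.69   1.  ]
knob_fr 0.41 [532. 110.] [611.37 -28.33 -58.88   0.69]
knob_bl 0.76 [294. 107.] [ 6.1494e+02  2.0017e+02 -1.3200e+00  1.1000e-01]
knob_br 0.97 [454. 112.] [6.0639e+02 5.0530e+01 6.7350e+01 1.4000e-01]
t 40.2833
```

View pics/w18.png

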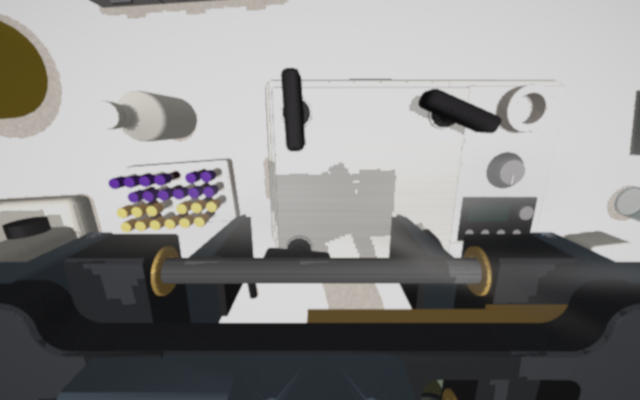

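The clear wrist view gives bl at -1.3° (about 117° of turn, and it was on its stop) and br at 67° (about 120°). Both are past the 109° needed, and the gripper is free at z 332. I hand in.

```bash
python3 -c "
from h import *
s=env.state();print(s['qvel'].round(2),s['force'].round(1));print(env.job_done())"
```

```text
[ 0.02  0.16  0.08 -0.03 -0.11 -0.15] [-0.  -0.9  0.1]
the job is handed in; nothing more can be done
None
```

I tightened all four knobs in two diagonal rounds, let go of each one, and handed the job in at about 40 s of the 72 s allowed.

- **Round 1 (about 57° each):** the order was bl, fr, br, fl.
- **Round 2 (home):** the order was fl, br, fr, bl. fl stayed in the grip between its two turns, with a pause of about 0.8 s at halfway.

**Knob angles:** at the end the knobs had turned about 123° (fl), 121° (br), 122° (fr) and 117–119° (bl). Home needs 109° from fully backed off. fr and bl showed the torque rise of the end stop. fl and br showed none, so their being home rests on the measured angles alone.

**Final pictures:** the gripper was clear of everything. The tape roll, tube tray, bottle and marker looked unmoved in the last views. The arm hid the beaker, timer and instrument tray in the last top view; they looked in place in an earlier scene picture.

**What went wrong or disagreed:**
- While releasing bl in round 1, a typing slip lowered the tool 14 mm before the lift, stopping about 3 mm above the plate. I saw no effect afterwards.
- br was gripped about 4 mm off its axis in round 2, giving a side load of about 14 N.
- One poor top-camera fit put bl at only about 109°, right at the limit. A clear wrist-camera view contradicted it.
- I did not measure the plate's height or level directly. That it is seated is inferred from the knob angles.

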